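Fit the contact plate on the LED strip test jig

TASK

Fit the contact plate on the LED test jig: feel for the two studs and let the plate down so that both heads come up through its round holes together, push it down against the sprung nest, and slide it away from the robot under the heads until it is fully home and holds the interlock button in. It must stay locked down when you let go; use only light forces and leave the other things on the bench where they are.

Things in the scene. Friction and masses are not known exactly. Their poses are not given: they have to be found in the camera images.
- jig: Test jig, fixed: black base 320 x 130 x 14 mm (x = -150 to 170). Origin on the bench, on the jig's centre line; x along it, away from the robot (yaw within 0.3 rad), z up. In a groove along x lies the stud bar, clamped anywhere within 10 mm either way for the board type: its offset s (-10 to 10 mm along x) is not measured. A sprung nest with an LED strip, x = -49 to 49 mm, 66 wide, top 40 mm up.
- studs (a point): Nominal middle between the two headed studs of the jig, at the height of the heads' tops, 50 mm above the bench; fixed to the jig, axes as the jig's. The studs stand on the jig's x axis at -75 + s and +75 + s mm. Heads 15 mm across, 45 to 50 mm above the bench, top edges bevelled 0.5 mm; necks 8 mm; below them bosses 22 mm across, tops 35 mm up, stop the plate's way down.
- nest (a joint): Downward travel of the sprung nest, m; 0 up. It takes 5 N to start it (so it bears the plate's weight) and 1.1 N more per mm. Under the plate: at 0.003 the plate's top is level with the undersides of the heads, so that it can slide under them when lower; at 0.005 (11 N) it meets the bosses, hard; pressed onto them the plate drags, so slide it a little above. Locked and let go, it holds near 0.003.
- interlock (a joint): White interlock button, 8 mm across, 40.5 mm above the bench, on the far end of the stud bar; m of travel, 0 out. The plate's far edge meets it 4 mm before home and pushes it in along the jig's x with under 2 N; 0.004 when home. It tells the supply that the plate is on. Its black housing is 45 to 46 mm high; a terminal block, 45 mm high, stands at jig x = 144 to 168 mm.
- handle (a point): Centre of the contact plate's grip bar: aluminium, 12 (plate x) x 56 (plate y) x 14 mm high, on two posts, 33 mm above the plate's underside, over its middle. Grip it from above across its 12 mm. Plate: tan fibreglass, 210 (x) x 60 (y) x 8 mm, 0.25 to 0.35 kg, first flat on the bench. Axes are the plate's; its x goes the jig's x way (within 0.8 rad at the start).
- hole_near (a point): Centre, at the plate's underside, of the round end (17 mm) of the keyhole at plate x = -61 mm, y = 0, for the stud nearer the robot. From it an 11 mm wide slot runs towards plate -x; its end is 18 mm from this point. Axes as the plate's. When home the slot's end is against the neck: this point is 14 mm beyond the stud's axis along the jig's +x.
- hole_far (a point): The same point of the identical keyhole at plate x = +89 mm, y = 0, for the farther stud; its slot also runs towards plate -x. To lock, the plate goes 14 mm along the jig's +x.
- tape_roll: Bystander: loose white tape ring, 90 mm across, 18 mm high; origin at the centre of its underside.
- panel_stack: Bystander: loose stack of white LED panels, 70 x 260 x 10 mm; origin at the centre of its underside.
- binder_clip: Bystander: loose black binder clip, 32 x 18 x 16 mm with wire lever; origin at the centre of its underside.
- power_supply: Bystander: heavy bench power supply, fixed, 240 x 130 x 106 mm; origin at the centre of its underside.

How it is judged:
By the outcome, as a careful person would: the job done as asked, in the order asked, and still so for the second after the job is handed in, with the robot touching nothing.
It also fails if it takes over 72 s, if anything falls off the work surface, if the arm or the gripper's body presses on something with over 40 N, if the wrist force passes 120 N, or if a joint passes its speed limit or range.

ROBOT

A 6-joint arm with a two-finger parallel gripper is mounted at the origin on the work surface. World frame = base frame: x ahead of the robot, y to its left, z up, the work surface at z = 0. Lengths are in mm, angles in degrees, forces in N, time in s.
With the tool pointing down it reaches from about 350 to 925 mm from the base axis. Payload 6.4 kg.
Tool frame: the origin (TCP) lies at the very end of the fingers, on their centre line; the grasp point (between the pads) lies robot.tcp_to_grasp behind it (robot.tcp_to_grasp is the distance from the TCP to the grasp point, in mm); z points along the fingers, y is the line along which they close (so a half turn about z gives the same grasp; the last joint's range is limited). The gripper opens to 85 mm and grips with 20 to 120 N. Pads are 22 mm wide; open, the fingers measure 114 mm over their backs; the gripper's body (76 mm by 85 mm) begins 54 mm behind the grasp point. The pads swing forward as they close: fully open they stand 13 mm farther back than shut.
Start: joints at [-79.36, 14.043, 89.255, -0, 76.702, -9.975], TCP at [228.862, -608.388, 231.29] pointing down, gripper open.
Joint ranges: [-179.41, 179.41], [-58.25, 129.5], [7.25, 145.43], [-54.29, 234.29], [11.92, 165.04], [-157.13, 157.13]. Speed limits (degrees/s): [147.25, 147.25, 180, 180, 180, 180].

INTERFACE

Orientations are given as a 3x3 rotation matrix whose columns are the frame's x, y, z axes.
In Python, from cell import robot gives the robot as it stands. Calls block until the motion is done:
- robot.move_ptp(position, orientation): joint-space move of the TCP to a pose.
- robot.servo_line(position, frame=None, v=150, until_force=None): straight line of the TCP; frame=None keeps the orientation; v is the mean speed in mm/s. With until_force (N) it stops when the force on the tool has changed by that much, and returns True; else False.
- robot.move_j(angles): joint-space move.
- robot.open_gripper() and robot.clamp(f_grip=None): open the fingers fully, or close them until they stop; f_grip is the grip in N (None keeps the last).
- robot.hold(seconds).
- robot.solve_ik(position, orientation): joint angles nearest the present ones, or None.
- robot.get_state(): the state.
- robot.snapshot(name): name is "side" or "top" or "wrist"; returns the picture (384x512x3 uint8, red, green, blue); there is no depth.
- robot.get_calibration(name): a dict with "fx", "fy", "cx", "cy" (pixels), "extrinsics" (4x4, takes a point from camera to world coordinates). Camera axes: x right, y up, looking along -z (the intrinsics and any distortion apply to the point x, -y, -z); pixel columns grow to the right and rows downward; lengths in mm; the calibration is good to about 2 mm. A picture is of the moment at which its call begins: read the wrist's pose just before it. get_calibration takes no time and is no camera call; for the wrist camera it gives the pose at the moment of the call.
A pose or a line that the arm cannot do raises robot.MotionError and nothing moves.
- robot.close_job(): hands the job in; it is judged then, once.
Trained networks look in the newest picture that a camera, given by its name, has taken for a name from the list of things; names that differ only in an ending like _2 or _b are one class to them, and where a whole thing is asked for, a point or a joint stands for the part that bears it (a point fixed in the world has none). Each returns a list of dicts, best first, with "conf" (0 to 1); they miss things now and then, are a little off and sometimes report something else, mostly with a low value. They report only what shows in the picture. A call takes as long as a camera call.
- robot.find_in(camera, target): "point" ([x, y, z] in mm, in world coordinates, good to about 4 mm: the middle of the surface that is visible of it).
- robot.trace(camera, target): "pixels" (384x512 bool, what is visible of it).
- robot.tip_of(camera, target): "point" ([x, y, z] in mm, in world coordinates, good to about 4 mm: a listed point, or the origin of a listed thing).
The state is a dict: "t": time; "q": joint angles; "qvel": joint speeds; "tau": joint torques, N m; "tcp_pos": TCP position; "eef_rot": TCP orientation; "force": force on the tool from outside, world axes, zero at the start; "moment": the same for the moment, N m; "gripper_width": finger opening in mm; "grip_force": force on a finger pad.
Only numpy, scipy, OpenCV 4.12 (cv2) and the standard library are available. Lean on these libraries where they do the work, as an engineer would, in place of code of your own. Each camera call takes 0.05 s, during which the arm holds its last target. There are 200 camera calls.

## Working session

There is one attempt and no reset: what is moved stays moved. The work goes in short steps, each a Python script; the robot and the scene stay as the last script left them, time stands still between calls to the robot, and variables do not carry over. Pictures are saved under pics/ and viewed, at most 13 in all, crops included, and the job is handed in when it is done.

```bash
ls; mkdir -p pics; python3 - <<'E'
from cell import robot
import cv2,numpy as np
s=robot.get_state();print(s['t'],s['force'],robot.tcp_to_grasp,s['eef_rot'])
ims=[]
for c in("top","side"):
    im=robot.snapshot(c);cv2.imwrite(f'pics/{c}0.png',im[:,:,::-1])
    for t in("studs","handle","hole_near","hole_far","jig","interlock"):
        try:
            r=robot.tip_of(c,t);print(c,t,[(np.round(d['point'],1).tolist(),round(d['conf'],2)) for d in r[:2]])
        except Exception as e: print(c,t,e)
print(robot.get_calibration("top"));print(robot.get_calibration("wrist"))
print(robot.get_state()['t'])
E
```

```text
pics
0.0 [ 0.20388181 -0.5868462  -0.08025928] 18.700000000000003 [[ 9.35968770e-01  3.52082892e-01 -3.13818017e-04]
 [ 3.52082837e-01 -9.35966945e-01  1.88488175e-03]
 [ 3.69911328e-04 -1.87468040e-03 -9.99998174e-01]]
top studs [([489.8, 160.2, 45.5], 0.56)]
top handle [([539.0, -143.2, 32.7], 0.9)]
top hole_near [([480.9, -130.0, -0.3], 0.66)]
top hole_far [([627.7, -150.7, -2.4], 0.94)]
top jig [([492.7, 163.0, -0.8], 0.76)]
top interlock it knows: binder_clip, handle, hole_far, hole_near, jig, panel_stack, power_supply, studs, tape_roll
side studs [([489.7, 160.1, 48.9], 0.74), ([487.9, 559.8, -1.5], 0.71)]
side handle [([536.5, -143.5, 33.4], 0.89)]
side hole_near [([476.9, -133.5, -1.6], 0.65), ([486.3, 556.9, -2.3], 0.44)]
side hole_far [([625.1, -153.0, 1.0], 0.88), ([798.9, -76.9, 0.4], 0.24)]
side jig [([492.0, 159.3, -0.9], 0.88)]
side interlock it knows: binder_clip, handle, hole_far, hole_near, jig, panel_stack, power_supply, studs, tape_roll
{'fx': 369.5535943437429, 'fy': 369.5535943437429, 'cx': 259.637417814532, 'cy': 187.59348790441302, 'extrinsics': array([[-1.78702042e-02,  9.94153837e-01, -1.06483824e-01,
         4.62494010e+02],
       [-9.99808982e-01, -1.69248639e-02,  9.77493326e-03,
         4.88316312e+01],
       [ 7.91556318e-03,  1.06638164e-01,  9.94266386e-01,
         1.19140837e+03],
       [ 0.00000000e+00,  0.00000000e+00,  0.00000000e+00,
         1.00000000e+00]])}
{'fx': 295.7052410398694, 'fy': 295.7052410398694, 'cx': 259.9803319082458, 'cy': 191.70952770917643, 'extrinsics': array([[ 3.50438576e-01,  8.96810136e-01,  2.70045152e-01,
         2.97473023e+02],
       [-9.36585715e-01,  3.35574072e-01,  1.00981391e-01,
        -5.83120913e+02],
       [-5.90165867e-05, -2.88308207e-01,  9.57537662e-01,
         3.74100113e+02],
       [ 0.00000000e+00,  0.00000000e+00,  0.00000000e+00,
         1.00000000e+00]])}
0.6
```

View pics/top0.png

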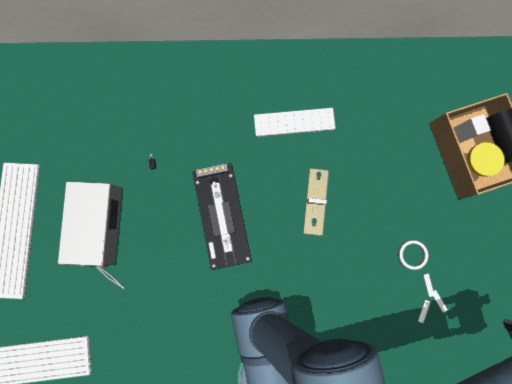

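View pics/side0.png

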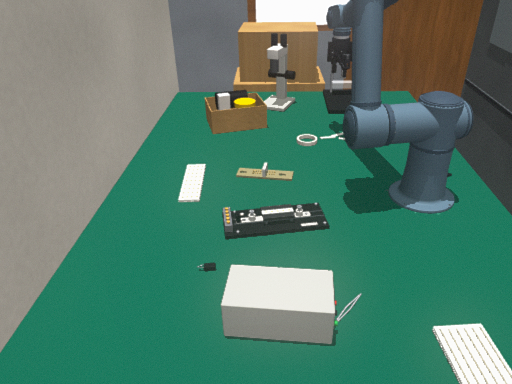

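```bash
cat > h.py <<'E'
from cell import robot
import cv2,numpy as np
def R(yaw,flip=1):
    c,s=flip*np.cos(yaw),flip*np.sin(yaw)
    return np.array([[-s,c,0],[c,s,0],[0,0,-1.]])
def w2p(P,cal):
    E=cal['extrinsics'];p=(np.atleast_2d(P)-E[:3,3])@E[:3,:3]
    return np.c_[cal['cx']+cal['fx']*p[:,0]/-p[:,2],cal['cy']-cal['fy']*p[:,1]/-p[:,2]]
def p2w(uv,z,cal):
    E=cal['extrinsics'];uv=np.atleast_2d(uv)
    d=np.c_[(uv[:,0]-cal['cx'])/cal['fx'],-(uv[:,1]-cal['cy'])/cal['fy'],-np.ones(len(uv))]@E[:3,:3].T
    return E[:3,3]+d*((z-E[2,3])/d[:,2])[:,None]
def st():
    s=robot.get_state();print('t%.1f'%s['t'],np.round(s['tcp_pos'],1),'F',np.round(s['force'],1),'M',np.round(s['moment'],2),'w%.1f'%s['gripper_width'],'g',np.round(s['grip_force'],1));return s
E
python3 - <<'E'
from h import *
for f in(1,-1):
    for P,y in(((490,160,150),.15),((539,-143,100),-.137)): print(f,robot.solve_ik(P,R(y,f)))
E
python3 - <<'E'
from h import *
import pickle
f=1
q6=[abs(robot.solve_ik((490,160,150),R(.15,f))[5]) for f in(1,-1)]
f=1 if q6[0]<q6[1] else -1
print('flip',f)
for n,P,y,ts in(('plate',(539,-143,100),-.137,("handle","hole_near","hole_far")),('jig',(490,160,150),.15,("studs","jig"))):
    robot.move_ptp(P,R(y,f)); robot.hold(.3)
    cal=robot.get_calibration("wrist");im=robot.snapshot("wrist");cv2.imwrite(f'pics/w_{n}.png',im[:,:,::-1]);pickle.dump(cal,open(f'{n}.cal','wb'))
    for t in ts: print(t,[(np.round(d['point'],1).tolist(),round(d['conf'],2)) for d in robot.tip_of("wrist",t)[:2]])
    st()
E
```

```text
1 [ 5.46571371e+00  1.18139681e+00  1.12491479e+02 -2.54444375e-14
  6.63271238e+01 -3.12865322e+00]
1 [-2.65078671e+01  1.08837160e+01  1.07856845e+02 -2.54444375e-14
  6.12594388e+01 -1.86583453e+01]
-1 None
-1 NoneTraceback (most recent call last):
  File "<stdin>", line 4, in <module>
TypeError: 'NoneType' object is not subscriptable
```

```bash
python3 - <<'E'
from h import *
import pickle
for n,P,y,ts in(('jig',(490,160,150),.15,("studs","jig")),('plate',(539,-143,100),-.137,("handle","hole_near","hole_far"))):
    robot.move_ptp(P,R(y)); robot.hold(.3)
    cal=robot.get_calibration("wrist");im=robot.snapshot("wrist");cv2.imwrite(f'pics/w_{n}.png',im[:,:,::-1]);pickle.dump(cal,open(f'{n}.cal','wb'))
    for t in ts: print(t,[(np.round(d['point'],1).tolist(),round(d['conf'],2)) for d in robot.tip_of("wrist",t)[:2]])
    st()
E
```

```text
studs [([489.6, 161.4, 52.8], 0.65)]
jig [([489.5, 161.8, -1.2], 0.92)]
t3.9 [490.  159.9 150. ] F [-0.7 -0.7 -0.4] M [ 0.    0.02 -0.03] w85.1 g 0.0
handle [([544.1, -145.3, 27.0], 0.73)]
hole_near [([480.5, -132.0, 1.8], 0.84)]
hole_far [([626.1, -152.8, 4.6], 0.86)]
t5.6 [ 539.1 -142.8  100.1] F [ 0.5 -0.2  0.1] M [0.03 0.07 0.01] w85.4 g 0.0
```

View pics/w_plate.png

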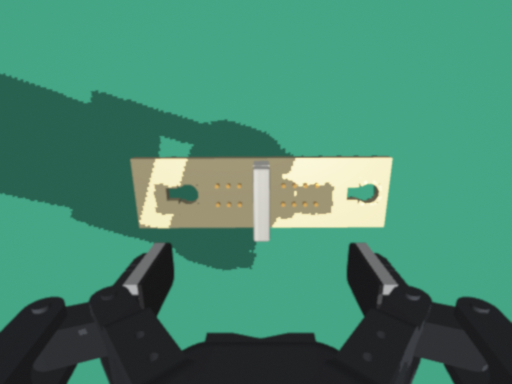

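View pics/w_jig.png

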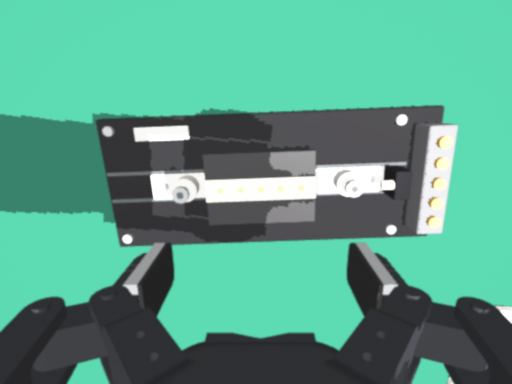

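```bash
python3 - <<'E'
import cv2,numpy as np
a=cv2.imread('pics/w_jig.png');b=cv2.imread('pics/w_plate.png')
f=lambda x,u,v,w,h:cv2.resize(x[v:v+h,u:u+w],None,fx=6,fy=6,interpolation=cv2.INTER_NEAREST)
t=np.hstack([f(a,150,160,65,48),f(a,320,160,65,48)])
t2=np.hstack([f(b,145,170,65,48),f(b,330,170,65,48)])
cv2.imwrite('pics/crop.png',np.vstack([t,t2]))
E
```

```text
(no output)
```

View pics/crop.png

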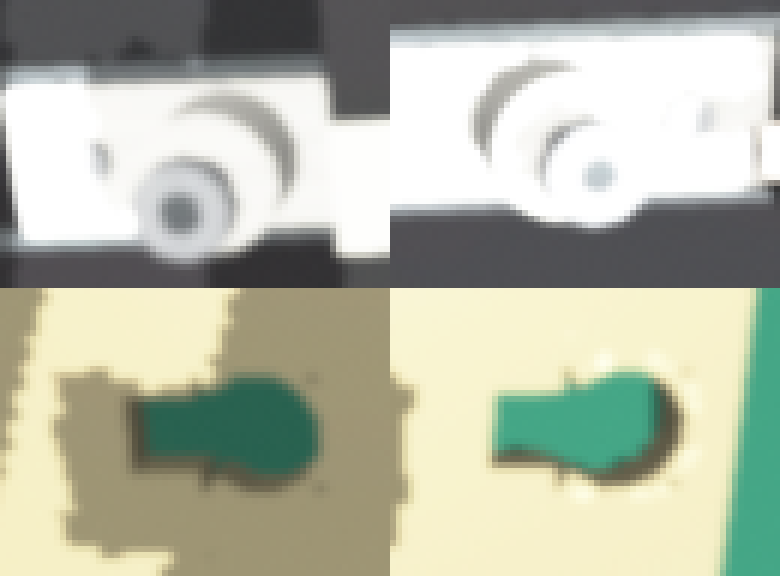

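```bash
python3 - <<'E'
from h import *
import pickle
j=pickle.load(open('jig.cal','rb'));p=pickle.load(open('plate.cal','rb'))
for n,uv,z,c in(('studs',[(179.5,194.8),(354.2,188.7)],50,j),('holes',[(188.2,193.5),(368.7,193.2)],8,p),('bar',[(261,163.5),(261.5,240)],40,p)):
    w=p2w(uv,z,c);d=w[1]-w[0];print(n,np.round(w,1).tolist(),np.hypot(*d[:2]),np.degrees(np.arctan2(d[1],d[0])),w.mean(0))
E
```

```text
studs [[421.7, 146.6, 50.0], [569.1, 174.1, 50.0]] 149.86996627756707 10.56113011758158 [495.4053359  160.32373702  50.        ]
holes [[480.0, -133.5, 8.0], [628.7, -153.8, 8.0]] 150.0361037272458 -7.774242894424927 [ 554.33538716 -143.6272262     8.        ]
bar [[544.2, -110.3, 40.0], [536.6, -168.4, 40.0]] 58.549475263743034 -97.44566272151755 [ 540.36707681 -139.36261471   40.        ]
```

```bash
python3 - <<'E'
from h import *
import pickle
y=np.radians(-7.77)
robot.move_ptp((540.5,-141.7,60),R(y))
robot.servo_line((540.5,-141.7,14.5),v=60); st()
robot.clamp(60); robot.hold(.3); st()
robot.servo_line((540.5,-141.7,100),v=80); robot.hold(.3); st()
y=np.radians(10.56)
robot.move_ptp((481.6,157.8,95),R(y)); robot.hold(.4); s=st()
cal=robot.get_calibration("wrist");im=robot.snapshot("wrist");cv2.imwrite('pics/held.png',im[:,:,::-1]);pickle.dump((cal,s),open('held.pkl','wb'))
cv2.imwrite('pics/held2.png',cv2.resize(im[110:290,110:400,::-1],None,fx=2.7,fy=2.7,interpolation=cv2.INTER_CUBIC))
E
```

```text
t6.8 [ 540.8 -141.9   14.8] F [-0.4 -0.2  1.3] M [-0.01  0.04  0.07] w85.4 g 0.0
t7.8 [ 540.7 -141.8   14.7] F [-1.9  0.6  2.3] M [ 0.06  0.05 -0.03] w10.8 g 59.5
t9.3 [ 540.4 -141.6   99.7] F [ 0.1 -0.9 -3.1] M [-0.09 -0.04  0.02] w11.1 g 58.7
t10.8 [481.8 157.4  95. ] F [-0.   0.5 -2. ] M [-0.06 -0.02  0.01] w11.0 g 58.7
```

View pics/held2.png

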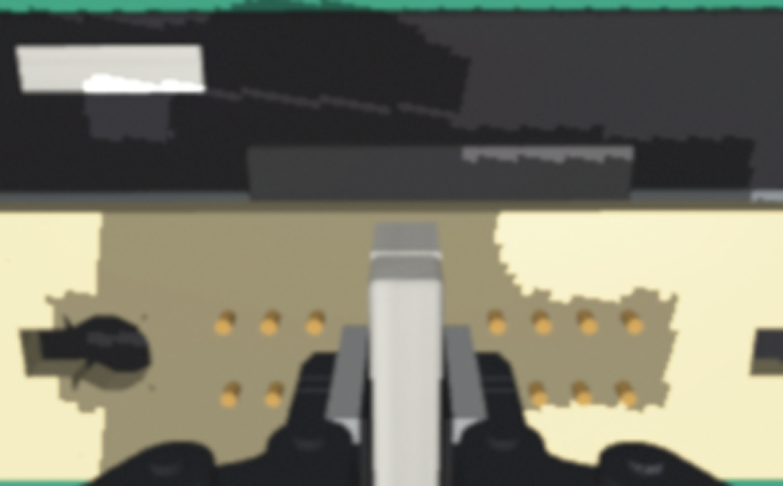

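```bash
python3 - <<'E'
import cv2,numpy as np
a=cv2.imread('pics/held.png')
f=lambda x,u,v,w,h:cv2.resize(x[v:v+h,u:u+w],None,fx=6,fy=6,interpolation=cv2.INTER_NEAREST)
cv2.imwrite('pics/crop2.png',np.hstack([f(a,110,210,65,60),f(a,380,210,65,60)]))
E
```

```text
(no output)
```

View pics/crop2.png

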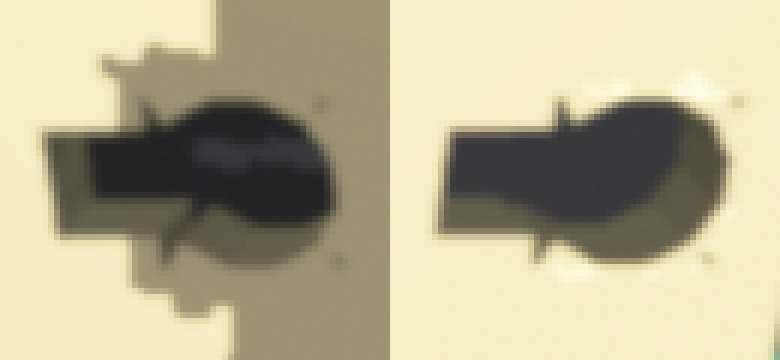

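```bash
python3 - <<'E'
from h import *
import pickle
c,s=pickle.load(open('held.pkl','rb'))
w=p2w([(150.8,240.0),(421.2,239.7)],88.3,c);d=w[1]-w[0];print(np.round(w,1).tolist(),np.hypot(*d[:2]),np.degrees(np.arctan2(d[1],d[0])))
Rm=np.array(s['eef_rot']);print('tool frame holes',np.round((w-s['tcp_pos'])@Rm,2).tolist())
st_=np.array([[421.7,146.6,50],[569.1,174.1,50]]);print('err',np.round(((st_-w)@Rm)[:,:2],2).tolist())
E
```

```text
[[421.9, 146.3, 88.3], [569.4, 173.6, 88.3]] 150.0855540687626 10.486620481338633
tool frame holes [[-0.02, -60.96, 6.69], [-0.1, 89.12, 6.69]]
err [[0.37, -0.09], [0.59, -0.23]]
```

```bash
cat >> h.py <<'E'
YJ=np.radians(10.56); ex=np.array([np.cos(YJ),np.sin(YJ),0]); ey=np.array([-ex[1],ex[0],0]); G=14.7
def go(base,dx,dy,under,v=30,uf=None):
    return robot.servo_line(base+dx*ex+dy*ey+np.array([0,0,under+G]),v=v,until_force=uf)
def jf(s): 
    F=np.array(s['force']); return round(F@ex,1),round(F@ey,1),round(F[2],1)
E
python3 - <<'E'
from h import *
B=np.array([481.7,158.1,0])
go(B,0,0,54,60);robot.hold(.3);st()
hit=go(B,0,0,42,12,2.5);s=st();print(hit,s['tcp_pos'][2]-G,jf(s))
E
```

```text
t11.8 [481.9 158.1  69. ] F [-0.1  0.1 -3.8] M [0.05 0.02 0.06] w10.8 g 58.7
t12.9 [481.8 158.1  56.8] F [-0.2  0.3 -2.6] M [-0.02  0.01 -0.07] w11.2 g 58.7
False 42.089666449882586 (np.float64(-0.2), np.float64(0.4), np.float64(-2.6))
```

```bash
python3 - <<'E'
from h import *
B=np.array([481.7,158.1,0])
for u in(38.5,36.8,36.1):
    go(B,0,0,u,12,12);robot.hold(.3);s=robot.get_state();print(s['tcp_pos']-0,jf(s))
for dx in(4,8,11):
    h=go(B,dx,0,36.1,20,5);s=robot.get_state();d=s['tcp_pos']-B;print(h,dx,round(d@ex,2),round(d@ey,2),round(d[2]-G,2),jf(s))
    if h:break
st()
im=robot.snapshot("side");cv2.imwrite('pics/side1.png',cv2.resize(im[170:260,190:350,::-1],None,fx=5,fy=5))
E
```

```text
[482.03712358 158.15004804  53.45480304] (np.float64(-0.5), np.float64(0.1), np.float64(3.1))
[482.04765464 158.1559623   51.72360623] (np.float64(0.9), np.float64(0.6), np.float64(4.1))
[482.0462332  158.14419337  51.05252438] (np.float64(-0.3), np.float64(-1.2), np.float64(5.6))
True 4 0.98 0.02 35.87 (np.float64(-0.9), np.float64(-0.9), np.float64(6.3))
t15.0 [482.7 158.3  50.6] F [-0.7 -1.1  6.3] M [-0.04  0.2   0.06] w10.9 g 59.9
```

View pics/side1.png

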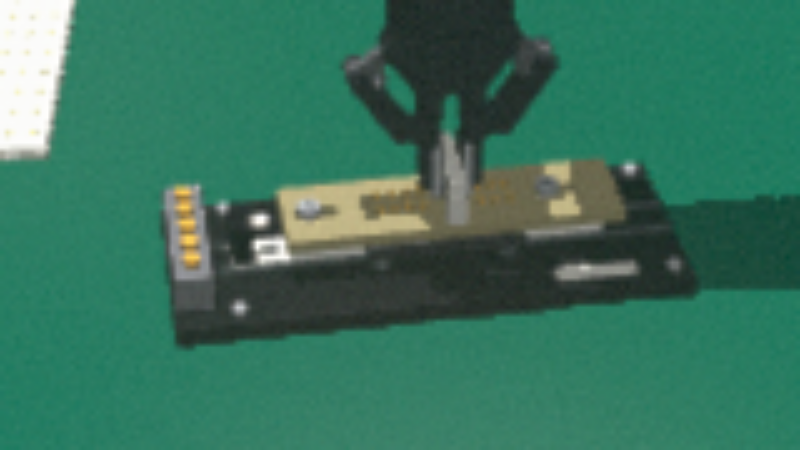

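```bash
python3 - <<'E'
from h import *
B=np.array([481.8,158.15,0])
for dx in(3,6,9,11):
    h=go(B,dx,0,36.1,15,8);s=robot.get_state();d=s['tcp_pos']-B;print(h,dx,round(d@ex,2),round(d@ey,2),round(d[2]-G,2),jf(s),np.round(s['moment'],2))
    if h:break
E
```

```text
False 3 1.56 0.06 35.48 (np.float64(-4.3), np.float64(-0.5), np.float64(6.8)) [-0.14  0.52  0.04]
False 6 4.19 0.13 35.32 (np.float64(-5.0), np.float64(-0.2), np.float64(6.4)) [-0.16  0.68  0.  ]
False 9 7.15 0.15 35.3 (np.float64(-4.8), np.float64(0.6), np.float64(7.1)) [-0.12  0.68 -0.01]
False 11 9.09 0.2 35.28 (np.float64(-5.9), np.float64(-0.2), np.float64(7.0)) [-0.07  0.68  0.02]
```

```bash
python3 - <<'E'
from h import *
B=np.array([481.8,158.15,0])
for dx,u in((11,36.8),(13,36.8),(15,36.8),(16,36.8),(17,36.8)):
    h=go(B,dx,0,u,12,9);robot.hold(.2);s=robot.get_state();d=s['tcp_pos']-B;print(h,dx,round(d@ex,2),round(d@ey,2),round(d[2]-G,2),jf(s),np.round(s['moment'],2),round(s['t'],1))
    if h or d@ex>14.5:break
cal=robot.get_calibration("wrist");im=robot.snapshot("wrist");cv2.imwrite('pics/h3.png',im[:,:,::-1])
im=robot.snapshot("side");cv2.imwrite('pics/side2.png',cv2.resize(im[170:260,190:350,::-1],None,fx=5,fy=5))
E
```

```text
False 11 9.11 0.16 35.95 (np.float64(-5.7), np.float64(-0.8), np.float64(5.7)) [-0.13  0.56  0.03] 16.8
False 13 10.88 0.19 35.78 (np.float64(-5.4), np.float64(-0.4), np.float64(5.0)) [-0.1   0.64  0.  ] 17.3
False 15 12.67 0.21 35.71 (np.float64(-5.6), np.float64(-0.7), np.float64(5.5)) [-0.12  0.78 -0.04] 17.8
False 16 13.49 0.21 35.66 (np.float64(-6.3), np.float64(0.2), np.float64(4.7)) [-0.13  0.86  0.03] 18.3
False 17 14.23 0.26 35.6 (np.float64(-6.5), np.float64(-0.1), np.float64(5.9)) [-0.22  0.95  0.01] 18.7
```

View pics/h3.png

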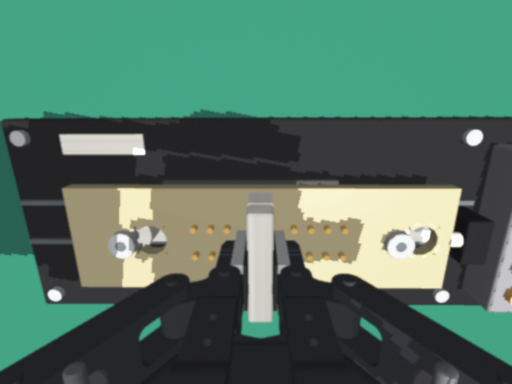

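```bash
python3 - <<'E'
from h import *
B=np.array([481.8,158.15,0]);last=14.23
for dx in np.arange(18,27,1.):
    h=go(B,dx,0,36.9,12,9);robot.hold(.2);s=robot.get_state();d=s['tcp_pos']-B;print(h,dx,round(d@ex,2),round(d@ey,2),round(d[2]-G,2),jf(s),np.round(s['moment'],2),round(s['t'],1))
    if h or d@ex-last<.3 or jf(s)[0]<-16:break
    last=d@ex
im=robot.snapshot("wrist");cv2.imwrite('pics/h4.png',cv2.resize(im[170:310,60:510,::-1],None,fx=1.75,fy=1.75,interpolation=cv2.INTER_CUBIC))
E
```

```text
False 18.0 14.3 0.24 35.46 (np.float64(-10.3), np.float64(-1.4), np.float64(8.1)) [-0.34  1.39  0.  ] 19.3
```

View pics/h4.png

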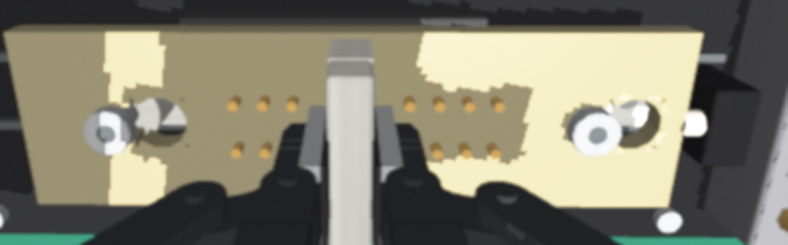

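```bash
python3 - <<'E'
from h import *
B=np.array([481.8,158.15,0])
def rep():
    robot.hold(.2);s=robot.get_state();d=s['tcp_pos']-B;print(round(d@ex,2),round(d@ey,2),round(d[2]-G,2),jf(s),np.round(s['moment'],2),round(s['t'],1));return s
for dx,u in((18,37.6),(17.5,38.),(16.5,38),(15.5,38)): go(B,dx,0,u,10,9);s=rep()
robot.open_gripper();robot.hold(.3);s=rep()
p=np.array(s['tcp_pos']);robot.servo_line(p+[0,0,90],v=80);robot.hold(.3);rep()
p[2]=150;robot.move_ptp(p-14*ex,R(YJ));robot.hold(.3)
cal=robot.get_calibration("wrist");im=robot.snapshot("wrist")
cv2.imwrite('pics/end.png',cv2.resize(im[100:260,90:470,::-1],None,fx=2.1,fy=2.1,interpolation=cv2.INTER_CUBIC))
for t in("hole_near","hole_far","handle"): print(t,[(np.round(d['point'],1).tolist(),round(d['conf'],2)) for d in robot.tip_of("wrist",t)[:1]])
pts=[np.r_[421.7,146.6,45]+14*ex,np.r_[569.1,174.1,45]+14*ex];print(np.round((w2p(pts,cal)-[90,100])*2.1))
E
```

```text
14.37 0.28 35.8 (np.float64(-8.4), np.float64(-0.2), np.float64(5.2)) [-0.27  1.19  0.08] 19.8
14.35 0.26 36.22 (np.float64(-6.4), np.float64(-0.7), np.float64(3.6)) [-0.21  0.8   0.  ] 20.2
14.31 0.26 36.69 (np.float64(-6.1), np.float64(0.0), np.float64(1.8)) [-0.06  0.87  0.02] 20.7
14.28 0.21 37.07 (np.float64(-4.7), np.float64(1.4), np.float64(-3.3)) [0.14 0.67 0.01] 21.1
15.51 0.02 38.0 (np.float64(-0.2), np.float64(0.1), np.float64(0.2)) [ 0.04 -0.   -0.08] 22.3
15.51 0.02 127.97 (np.float64(0.2), np.float64(-0.1), np.float64(-0.3)) [ 0.03 -0.02 -0.02] 24.1
hole_near [([435.0, 149.8, 41.5], 0.64)]
hole_far [([585.8, 178.3, 38.6], 0.68)]
handle [([495.8, 154.9, 66.5], 0.83)]
[[240. 190.]
 [601. 189.]]
```

View pics/end.png

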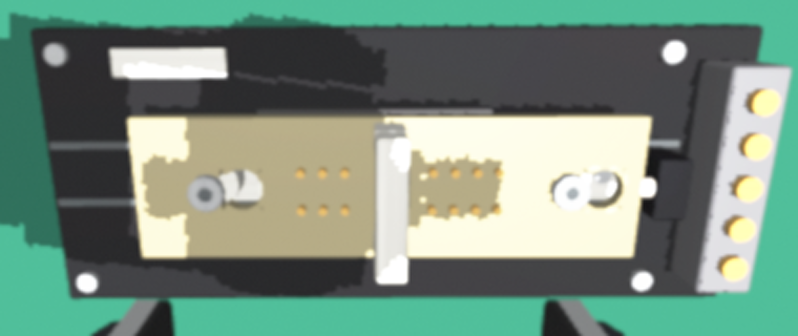

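```bash
python3 - <<'E'
from h import *
print(robot.close_job())
E
```

```text
the job is handed in; nothing more can be done
None
```

The contact plate is on the jig and I've handed the job in: both heads came up through the holes together, the plate slid to a firm stop about 14 mm along, and it stayed there after release. I judged the interlock button from the plate's position and the last picture, as nothing reads its travel directly.

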